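Sort chasing punches by length through the gauge slots

ROBOT

A 6-joint arm with a two-finger parallel gripper is mounted at the origin on the work surface. World frame = base frame: x ahead of the robot, y to its left, z up, the work surface at z = 0. Lengths are in m, angles in rad, forces in N, time in s.
With the tool pointing down it reaches from about 0.35 to 0.975 m from the base axis. Payload 4.9 kg.
Tool frame: the origin (TCP) lies midway between the tips of the shut fingers; the grasp point (between the pads) lies 19 mm behind it; z points along the fingers, y is the direction in which the jaws open and shut (so a half turn about z gives the same grasp; the last joint's range is limited). The gripper opens to 85 mm and grips with 20 to 120 N. Pads are 22 mm wide; open, the fingers measure 114 mm over their backs; the gripper's body (76 mm by 85 mm) begins 54 mm behind the grasp point. The pads swing forward as they close: fully open they stand 13 mm farther back than shut.
Start: joints at [1.119, 0.053, 1.613, -0, 1.476, -0.119], TCP at [0.204, 0.591, 0.231] pointing down, gripper open.
Joint ranges: [-3.01, 3.01], [-1.01, 2.22], [0.06, 2.58], [-1.02, 4.17], [0.09, 2.62], [-3.14, 3.14]. Speed limits (rad/s): [2.57, 2.57, 3.14, 3.14, 3.14, 3.14].

INTERFACE

Orientations are given as [roll, pitch, yaw] about the fixed x, y, z axes, in that order (R = Rz(yaw) Ry(pitch) Rx(roll)).
In Python, from plant import manip gives the robot as it stands. The module is installed in compiled form; this text tells all that it offers. Calls block until the motion is done:
- manip.reach(position, orientation): joint-space move of the TCP to a pose.
- manip.servo_line(position, orientation=None, feed=0.15, until_force=None): straight line of the TCP; orientation=None keeps the orientation; feed is the mean speed in m/s. With until_force (N) it stops when the force on the tool has changed by that much, and returns True; else False.
- manip.move_j(angles): joint-space move.
- manip.command_gripper(opening, f_grip=None): finger opening in m; f_grip is the grip in N (None keeps the last); returns when the fingers have stopped.
- manip.hold(seconds).
- manip.ik(position, orientation): joint angles nearest the present ones, or None.
- manip.camera(name): name is "scene" or "top" or "wrist"; returns a dict with "color" (480x640x3 uint8, blue, green, red), "camera_matrix" (3x3 intrinsics, pixels), "view" (4x4, takes a point from world to camera coordinates). Camera axes: x right, y up, looking along -z (the intrinsics and any distortion apply to the point x, -y, -z); pixel columns grow to the right and rows downward; lengths in m; the calibration is good to about 2 mm. A picture is of the moment at which its call begins. There is no depth.
A pose or a line that the arm cannot do raises manip.Unreachable and nothing moves.
- manip.sign_off(): hands the job in, once; it reports no verdict.
Readings, each from a call of its own:
- manip.read_time(): time.
- manip.read_q(): joint angles.
- manip.read_qvel(): joint speeds.
- manip.read_tau(): joint torques, N m.
- manip.read_tool_pos(): TCP position.
- manip.read_eef_rot(): TCP orientation.
- manip.read_force(): force on the tool from outside, world axes, zero at the start.
- manip.read_ft_torque(): the same for the moment, N m.
- manip.read_finger_gap(): finger opening in m.
Only numpy, scipy, OpenCV 4.12 (cv2) and the standard library are available. Lean on these libraries where they do the work, as an engineer would, in place of code of your own. Each camera call takes 0.05 s, during which the arm holds its last target. There are 200 camera calls.

TASK

Sort the three square steel chasing punches by length: drop each one, lying level, through the gauge slot made for its length (the slot it just fits), so that it ends lying in the compartment underneath. The slots come in no fixed order and the longer ones also let shorter punches through, so match them carefully; leave the wooden-handled file where it lies.

Things in the scene. Friction and masses are not known exactly. Their poses are not given: they have to be found in the camera images.
- punch_short_mid (a point): Centre of the short chasing punch: a loose bare-steel bar 60 mm long and 12 mm square (about 67 g), lying on the bench at the start. Origin half-way along its length and half-way up (6 mm above what it lies on). x runs along the bar towards its working tip (the last 15 mm at +x is stepped down to 8 mm square), z up. All three punches look alike but for length: 60, 75 and 90 mm.
- punch_medium_mid (a point): Centre of the medium chasing punch: a loose bare-steel bar 75 mm long and 12 mm square (about 84 g), lying on the bench at the start. Origin half-way along its length and half-way up (6 mm above what it lies on). x runs along the bar towards its working tip (the last 15 mm at +x is stepped down to 8 mm square), z up. All three punches look alike but for length: 60, 75 and 90 mm.
- punch_long_mid (a point): Centre of the long chasing punch: a loose bare-steel bar 90 mm long and 12 mm square (about 101 g), lying on the bench at the start. Origin half-way along its length and half-way up (6 mm above what it lies on). x runs along the bar towards its working tip (the last 15 mm at +x is stepped down to 8 mm square), z up. All three punches look alike but for length: 60, 75 and 90 mm.
- slot_short (a point): Centre of the short punch's gauge slot, on the upper face of the aluminium gauge plate, 44 mm above the bench. Slot right through the 6 mm plate, 67 mm long along x, 20 mm wide along y; z up. Below is its compartment, about 117 mm (x) by 40 mm (y) inside, floor 34 mm below this point, closed but for the slot, clear window at +x.
- slot_medium (a point): Centre of the medium punch's gauge slot, on the upper face of the aluminium gauge plate, 44 mm above the bench. Slot right through the 6 mm plate, 82 mm long along x, 20 mm wide along y; z up. Below is its compartment, about 117 mm (x) by 40 mm (y) inside, floor 34 mm below this point, closed but for the slot, clear window at +x.
- slot_long (a point): Centre of the long punch's gauge slot, on the upper face of the aluminium gauge plate, 44 mm above the bench. Slot right through the 6 mm plate, 97 mm long along x, 20 mm wide along y; z up. Below is its compartment, about 117 mm (x) by 40 mm (y) inside, floor 34 mm below this point, closed but for the slot, clear window at +x.
- board: Fixed dark wooden board 136 (x) by 156 (y) by 6 mm, origin under its centre. On it stand the three fixed wooden compartments, each 124 by 48 by 38 mm with a gauge plate as its top, side by side along y, centres 50 mm apart, slots parallel to the board's x, in any order. Nothing stands above the plates.
- file_mid (a point): Middle of a small flat file, 130 mm long, with a wooden handle 18 mm wide and 12 mm high and a dark 10 mm wide blade, lying in the row of punches. Not to be sorted. x runs along it towards the blade; origin 6 mm above the bench.
Things that resemble listed ones, but are neither listed nor needed, are in the scene too. Leave any turquoise look-alike of the part that bears punch_short_mid alone.

How it is judged:
By the outcome, as a careful person would: the job done as asked, in the order asked, and still so for the second after the job is handed in, with the robot touching nothing.
It also fails if it takes over 72 s, if anything falls off the work surface, if the arm or the gripper's body presses on something with over 40 N, if the wrist force passes 120 N, or if a joint passes its speed limit or range.

## Working session

There is one attempt and no reset: what is moved stays moved. The work goes in short steps, each a Python script; the robot and the scene stay as the last script left them, time stands still between calls to the robot, and variables do not carry over. Pictures are saved under pics/ and viewed, about 8 in all and at most 12, crops included, and the job is handed in when it is done.

```bash
mkdir -p pics; python3 - <<'E'
from plant import manip
import cv2,numpy as np
for n in("top","scene"):
    c=manip.camera(n); cv2.imwrite(f"pics/{n}0.png",c["color"]); print(n,c["camera_matrix"].tolist(),np.round(c["view"],4).tolist(),[k for k in c])
    np.savez(f"{n}0.npz",**c)
print(manip.read_time())
E
```

```text
top [[574.8492643486342, 0.0, 323.51136483229516], [0.0, 574.8492643486342, 238.11005592046655], [0.0, 0.0, 1.0]] [[0.021, -0.9994, 0.0269, -0.0636], [0.9977, 0.0227, 0.0644, -0.5459], [-0.065, 0.0255, 0.9976, -0.9039], [0.0, 0.0, 0.0, 1.0]] ['color', 'camera_matrix', 'view']
scene [[611.1822270570543, 0.0, 318.7833952267867], [0.0, 611.1822270570543, 240.14004214351215], [0.0, 0.0, 1.0]] [[-0.3398, 0.9402, -0.0237, 0.209], [-0.5545, -0.1799, 0.8125, 0.2719], [0.7596, 0.2892, 0.5825, -1.3765], [0.0, 0.0, 0.0, 1.0]] ['color', 'camera_matrix', 'view']
0.1
```

View pics/top0.png

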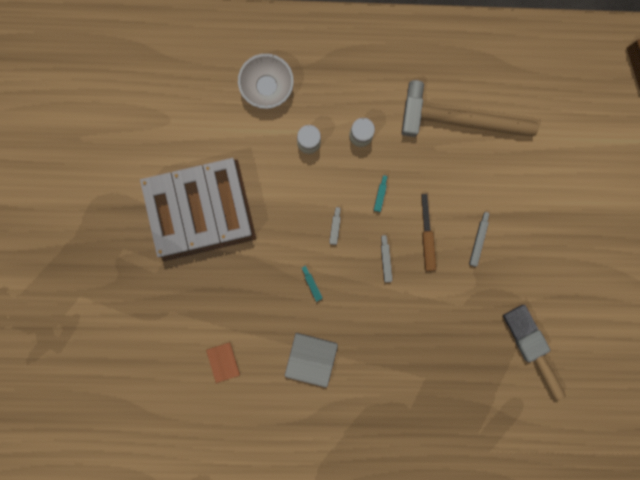

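View pics/scene0.png

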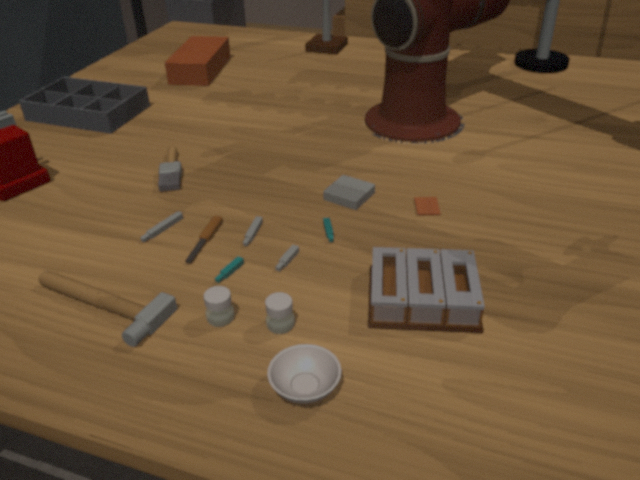

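The top view shows these things that could be mistaken for each other (pixels in top view):
- **Grey punches:** short at (336,227), medium at (387,259), long at (480,240).
- **Not to be touched:** file at (429,235), turquoise look-alikes at (381,194) and (312,284).
- **Slots, left to right:** (165,215) is shortest, (195,207) is middle, (228,200) is longest. I will measure these.

```bash
cat > h.py <<'E'
import cv2,numpy as np
def ray(c,uv):
    K,V=c["camera_matrix"],c["view"]; R=V[:3,:3]; p=np.linalg.inv(K)@[uv[0],uv[1],1]
    return -R.T@V[:3,3], R.T@np.array([p[0],-p[1],-p[2]])
def plane(c,uv,z):
    o,d=ray(c,uv); return o+d*(z-o[2])/d[2]
def proj(c,P):
    q=c["view"][:3,:3]@np.asarray(P)+c["view"][:3,3]; k=c["camera_matrix"]@[q[0],-q[1],-q[2]]; return k[:2]/k[2]
def tri(a,ua,b,ub):
    o1,d1=ray(a,ua);o2,d2=ray(b,ub); s=np.linalg.lstsq(np.c_[d1,-d2],o2-o1,rcond=None)[0]
    p,q=o1+s[0]*d1,o2+s[1]*d2; return (p+q)/2,np.linalg.norm(p-q)
def hsv(c): return cv2.cvtColor(c["color"],cv2.COLOR_BGR2HSV)
def steel(c,smax=70,vmin=70):
    h=hsv(c); return ((h[...,1]<smax)&(h[...,2]>vmin)).astype(np.uint8)*255
def blobs(m,amin,amax):
    out=[]
    for k in cv2.findContours(m,cv2.RETR_CCOMP,cv2.CHAIN_APPROX_NONE)[0]:
        if amin<cv2.contourArea(k)<amax: out.append(k)
    return out
def bar(c,k,z):
    "centre, length, width, yaw of contour on plane z"
    P=np.array([plane(c,p,z)[:2] for p in k[:,0]],np.float32)*1000
    r=cv2.minAreaRect(P); b=cv2.boxPoints(r); e=[b[1]-b[0],b[2]-b[1]]; i=int(np.linalg.norm(e[1])>np.linalg.norm(e[0]))
    return np.array(r[0])/1000,np.linalg.norm(e[i]),np.linalg.norm(e[1-i]),np.arctan2(e[i][1],e[i][0])
E
python3 - <<'E'
from h import *
T=dict(np.load("top0.npz"));S=dict(np.load("scene0.npz"))
for n,c,z in(("top",T,.012),("scene",S,.012)):
    m=steel(c)
    for k in blobs(m,60,900):
        x,L,w,a=bar(c,k,z); u=cv2.minAreaRect(k)[0]
        if L<130 and w<40: print(n,np.round(u,1),cv2.contourArea(k),x.round(4),round(L,1),round(w,1),round(np.degrees(a),1))
h=hsv(T); print("hsv",h[227,336],h[259,387],h[240,480],h[207,195],h[190,185],h[215,165],h[250,260],h[120,100],h[250,150])
cs=cv2.resize(T["color"][140:280,130:270],None,fx=4,fy=4,interpolation=cv2.INTER_CUBIC)
cp=cv2.resize(T["color"][150:310,290:500],None,fx=3,fy=3,interpolation=cv2.INTER_CUBIC)
o=np.zeros((480,800,3),np.uint8); cs=cv2.resize(cs,(300,300));cp=cv2.resize(cp,(500,381));o[:300,:300]=cs;o[:381,300:]=cp
cv2.imwrite("pics/crop1.png",o)
E
```

```text
top [311. 283.] 267.0 [ 0.4749 -0.0333] 61.8 13.8 26.8
top [310.9 283.3] 248.5 [ 0.4744 -0.0331] 61.0 13.6 27.9
top [385.9 258.4] 335.0 [ 0.517  -0.1534] 76.5 14.0 6.5
top [479.8 238.9] 397.0 [ 0.5521 -0.3063] 91.4 14.4 -15.0
top [335.2 225.5] 255.0 [ 0.5685 -0.0704] 61.4 13.7 -7.0
top [380.8 193.2] 259.5 [ 0.623  -0.1436] 62.2 14.2 -12.1
top [380.8 193.2] 252.5 [ 0.623  -0.1437] 61.4 13.8 -13.1
top [163.9 214.4] 493.0 [0.58   0.2057] 68.8 20.8 15.0
top [195.5 207.1] 604.5 [0.5931 0.1556] 84.4 20.8 14.6
top [226.7 199.7] 735.0 [0.6063 0.1059] 99.9 21.5 14.9
top [308.5 138.5] 524.5 [ 0.71   -0.0239] 44.7 37.6 1.4
top [362. 132.] 536.0 [ 0.7232 -0.1113] 46.7 39.4 1.0
top [413.5 107.7] 823.0 [ 0.7664 -0.1956] 94.5 29.0 -7.0
scene [ 44.1 467.1] 349.5 [ 1.0039 -0.1748] 109.5 8.0 89.7
scene [218.4 305.4] 897.5 [ 0.7101 -0.1166] 86.2 37.8 32.3
scene [460.7 277.6] 372.0 [0.5425 0.1965] 64.0 21.9 14.6
scene [424.5 277. ] 462.0 [0.5573 0.1456] 80.5 22.1 14.3
scene [388.5 275.5] 547.0 [0.5701 0.0947] 97.0 21.5 14.0
scene [286.3 257.3] 223.5 [ 0.5771 -0.0668] 67.4 17.4 -6.3
scene [328.3 228.8] 159.0 [ 0.4834 -0.0306] 71.1 13.6 26.9
scene [328.4 229. ] 151.5 [ 0.4836 -0.0305] 70.5 13.5 26.9
scene [251.9 230.4] 207.0 [ 0.5273 -0.149 ] 82.8 15.7 8.3
scene [161.2 226.2] 334.5 [ 0.5612 -0.3001] 95.3 23.3 -13.1
scene [  5.2 114.2] 63.0 [ 0.2707 -0.8993] 57.9 25.8 43.0
scene [433.9  56.2] 76.5 [-0.4004 -0.0232] 122.4 36.0 -33.3
hsv [ 36   9 138] [ 38   8 132] [ 45   8 128] [ 14 131 103] [11 21 97] [ 13 132 104] [ 17 111 136] [ 17 108 144] [ 16 112 114]
```

View pics/crop1.png

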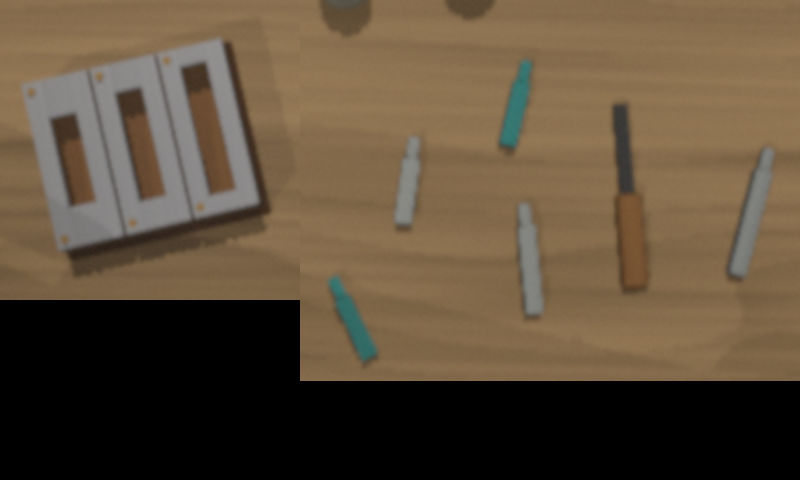

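The crop confirms the choice: grey punches of about 61, 76 and 91 mm, and slots left to right short, medium, long. Next I'll triangulate, then take wrist views over the board and over the punches.

```bash
python3 - <<'E'
from h import *
from plant import manip
T=dict(np.load("top0.npz"));S=dict(np.load("scene0.npz"))
for n,a,b in(("short",(335.2,225.5),(286.3,257.3)),("med",(385.9,258.4),(251.9,230.4)),("long",(479.8,238.9),(161.2,226.2)),("sS",(163.9,214.4),(460.7,277.6)),("sM",(195.5,207.1),(424.5,277)),("sL",(226.7,199.7),(388.5,275.5))):
    p,e=tri(T,a,S,b); print(n,p.round(4),round(e,4))
print(np.round(manip.read_eef_rot(),3))
manip.command_gripper(0.045,60)
y=0.258
for i,(p,yw) in enumerate([((.57,.149,.24),y),((.52,.149,.24),y),((.52,-.11,.24),0),((.50,-.20,.24),0)]):
    try:
        manip.reach(p,[np.pi,0,yw])
    except manip.Unreachable as e: print("unreach",i,e); continue
    c=manip.camera("wrist"); np.savez(f"w{i}.npz",**c); cv2.imwrite(f"pics/w{i}.png",c["color"])
    print(i,np.round(manip.read_q(),3),manip.read_time(),(-c["view"][:3,:3].T@c["view"][:3,3]).round(3))
o=np.vstack([np.hstack([cv2.resize(cv2.imread(f"pics/w{i}.png"),(400,300)) for i in r]) for r in((0,1),(2,3))])
cv2.imwrite("pics/wall.png",o)
E
```

```text
short [ 0.5691 -0.0707  0.0048] 0.0002
med [ 0.5173 -0.1545  0.0043] 0.0002
long [ 0.5526 -0.3088  0.0035] 0.0001
sS [0.5772 0.1991 0.0386] 0.0003
sM [0.59   0.1506 0.0373] 0.0001
sL [0.6029 0.102  0.0377] 0.0004
[-3.14  -0.     2.809]
0 [ 0.131 -0.037  1.688  0.     1.49   1.442] 2.6833 [0.636 0.167 0.384]
1 [ 0.143 -0.155  1.798 -0.     1.497  1.454] 3.05 [0.585 0.167 0.384]
2 [-0.347 -0.177  1.818  0.     1.501  1.222] 4.1167 [ 0.589 -0.11   0.384]
3 [-5.170e-01 -1.600e-01  1.803e+00  1.000e-03  1.499e+00  1.052e+00] 4.625 [ 0.569 -0.2    0.384]
```

View pics/wall.png

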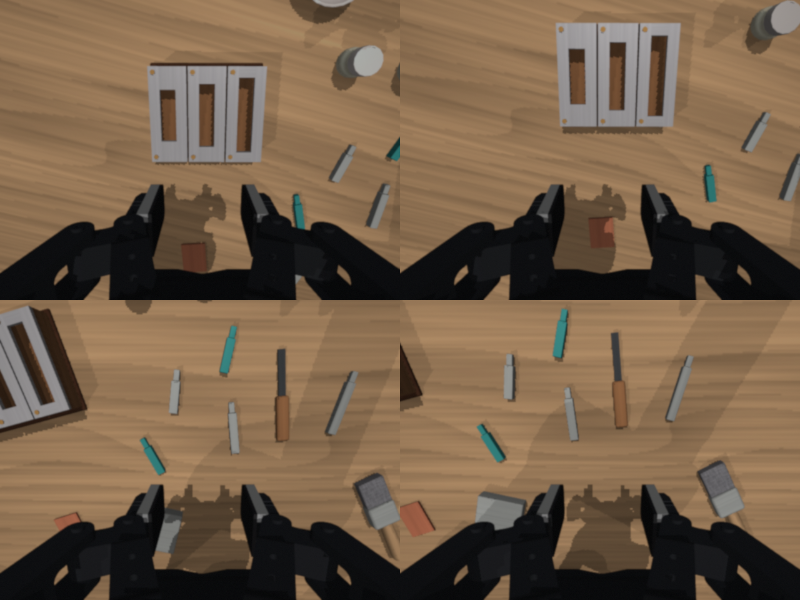

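The wrist views are clear. w0 and w1 show the slots in order short, medium, long (left to right). w2 and w3 show the three grey punches and the file, with both turquoise ones apart. Now I'll measure from these.

```bash
python3 - <<'E'
from h import *
W=[dict(np.load(f"w{i}.npz")) for i in range(4)]
def show(c,i,m,z,lo,hi):
    r=[]
    for k in blobs(m,lo,hi):
        x,L,w,a=bar(c,k,z); u=np.array(cv2.minAreaRect(k)[0])
        if 50<L<110 and 8<w<26 and u[1]<330: print(i,u.round(1),x.round(4),round(L,1),round(w,1),round(np.degrees(a),1)); r.append((x[1],u))
    return [u for _,u in sorted(r,key=lambda t:t[0])]
for a,b,z in((0,1,.044),(2,3,.012)):
    us=[]
    for i in(a,b):
        m=steel(W[i],60 if z>.03 else 45)
        if z>.03:  # holes enclosed in plate
            m2=m.copy(); f=np.zeros((482,642),np.uint8); cs,h=cv2.findContours(m,cv2.RETR_CCOMP,cv2.CHAIN_APPROX_NONE)
            m2[:]=0
            for k,q in zip(cs,h[0]):
                if q[3]>=0: cv2.drawContours(m2,[k],-1,255,-1)
            m=cv2.erode(m2,np.ones((3,3)))
        us.append(show(W[i],i,m,z,250,6000))
    for p,q in zip(*us) if len(us[0])==len(us[1]) else []: 
        P,e=tri(W[a],p,W[b],q); print("  tri",P.round(4),round(e,4))
E
```

```text
0 [269.1 184.5] [0.5778 0.1978] 64.4 18.7 14.7
0 [330.5 184. ] [0.5906 0.1497] 79.8 18.4 14.7
0 [391.6 183. ] [0.6036 0.1017] 94.3 18.5 14.9
1 [283.5 122. ] [0.5779 0.198 ] 64.8 18.7 15.2
1 [346.8 122. ] [0.5902 0.1499] 79.8 18.7 14.8
1 [410.8 121. ] [0.6033 0.1015] 94.7 18.6 14.9
  tri [0.6052 0.1017 0.0418] 0.0
  tri [0.5915 0.15   0.0416] 0.0004
  tri [0.5788 0.198  0.0448] 0.0001
2 [412.  322.8] [ 0.401 -0.196] 67.1 18.2 18.5
2 [236.  322.4] [ 0.4012 -0.0233] 66.3 18.4 -18.4
2 [372.9 204.2] [ 0.518  -0.1537] 75.6 12.5 6.3
2 [549.6 164.6] [ 0.5532 -0.3071] 89.6 12.2 -14.5
2 [279.8 146.1] [ 0.5694 -0.071 ] 59.9 12.4 -6.7
2 [ 50.3 101.9] [0.6044 0.1215] 107.0 22.6 14.7
3 [411.7 321.7] [ 0.382  -0.2858] 64.7 17.7 18.9
3 [236.1 320.9] [ 0.3828 -0.1137] 62.6 16.1 -19.5
3 [272.7 182. ] [ 0.5178 -0.1543] 75.2 12.4 6.5
3 [447.8 140.6] [ 0.5534 -0.3065] 89.6 13.3 -14.4
3 [173.5 122. ] [ 0.5694 -0.0709] 59.6 12.3 -6.8
```

Both wrist positions agree within 0.6 mm. I'll pick the short punch and look before dropping it.

```bash
cat > job.py <<'E'
from h import *
from plant import manip
D=np.pi/180; SY=14.85*D
P={"short":(.5694,-.0710,-6.75*D),"medium":(.5179,-.1540,6.4*D),"long":(.5533,-.3068,-14.45*D)}
G={"short":(.5778,.1979),"medium":(.5904,.1498),"long":(.6035,.1016)}
def o(y): return [np.pi,0,y]
def pick(n):
    x,y,a=P[n]; manip.command_gripper(.045,60)
    manip.reach((x,y,.09),o(a)); f=manip.servo_line((x,y,.005),feed=.12,until_force=10)
    manip.command_gripper(0.0,60); g=manip.read_finger_gap()
    manip.servo_line((x,y,.11),feed=.15); print(n,"hit",f,"gap",g,manip.read_finger_gap())
def over(n,z=.09): manip.reach((*G[n],z),o(SY)); manip.hold(.2)
def shot(f):
    c=manip.camera("wrist"); np.savez(f+".npz",**c); cv2.imwrite(f"pics/{f}.png",c["color"]); return c
E
python3 - <<'E'
from job import *
pick("short"); over("short"); shot("h1")
f=manip.servo_line((*G["short"],.058),feed=.1); shot("h2"); print(manip.read_finger_gap(),manip.read_time(),np.round(manip.read_tool_pos(),4),np.round(manip.read_force(),1))
cv2.imwrite("pics/h12.png",np.hstack([cv2.resize(cv2.imread(f"pics/{f}.png")[80:480,120:520],(400,400)) for f in("h1","h2")]))
E
```

```text
short hit False gap 0.009138409378961562 0.00961709779684868
0.009270640408082906 9.625 [0.5779 0.1979 0.058 ] [ 0.2  0.6 -0. ]
```

View pics/h12.png

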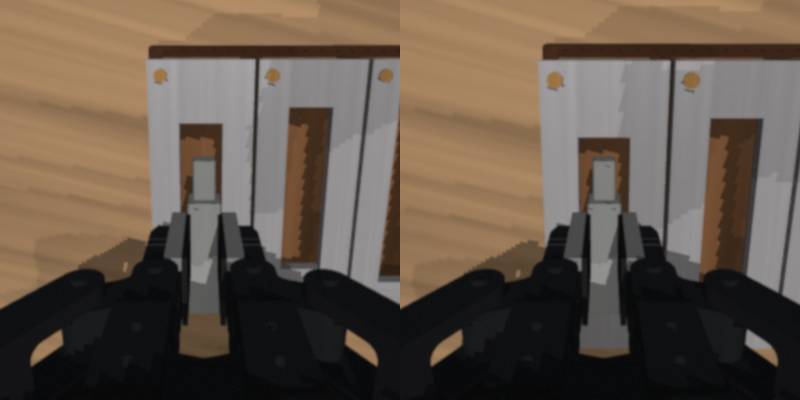

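The short punch is held level and centred across the slot (in h2, tip at pixel (324,238) and the slot's far end at row 218). I'll check the along-slot gap numerically, then lower and release.

```bash
cat >> job.py <<'E'
def check(n,tip,end,ztcp,L,SL):
    "along-slot offsets (mm) of the held tip and of the slot's far end from the slot centre"
    c=dict(np.load("h2.npz")); d=np.array([np.cos(SY),np.sin(SY)])
    for uv,z,w in((tip,ztcp+.005,L/2),(end,.044,SL/2)):
        v=plane(c,uv,z)[:2]-G[n]; print(uv,"along",round(1e3*v@d,1),"want",w,"across",round(1e3*(v@[-d[1],d[0]]),1))
def drop(n):
    f=manip.servo_line((*G[n],.0462),feed=.05,until_force=6); print("touch",f,manip.read_tool_pos()[2])
    if f: return False
    manip.command_gripper(.03); manip.servo_line((*G[n],.12),feed=.2); return True
E
python3 - <<'E'
from job import *
check("short",(324,238),(324,218),.058,60,67)
E
```

```text
(324, 238) along 30.2 want 30.0 across -0.3
(324, 218) along 33.0 want 33.5 across -0.3
```

```bash
python3 - <<'E'
from job import *
if drop("short"):
    manip.reach((.54,.17,.24),o(SY)); shot("d1")
    c=manip.camera("scene"); t=manip.camera("top")
    w=cv2.imread("pics/d1.png")[20:320,180:480]
    cv2.imwrite("pics/d1c.png",np.hstack([cv2.resize(w,(400,400)),cv2.resize(c["color"][230:340,350:500],(400,400))]))
print(manip.read_time())
E
```

```text
touch False 0.045668689356185906
11.5917
```

View pics/d1c.png

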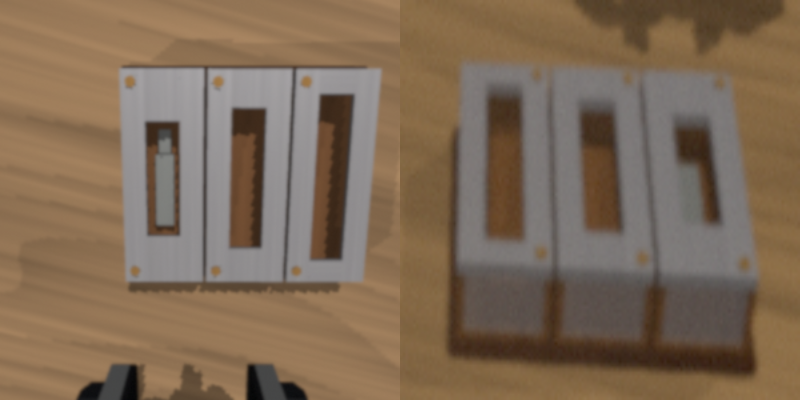

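The short punch lies flat in the short compartment, seen inside the slot at about (163,180) in the left half. Next is the medium punch.

```bash
cat > nxt.py <<'E'
import sys
from job import *
n=sys.argv[1]
pick(n); over(n); shot("h1"); manip.servo_line((*G[n],.058),feed=.1); shot("h2"); print(manip.read_finger_gap(),manip.read_time())
cv2.imwrite(f"pics/h12{n}.png",np.hstack([cv2.imread(f"pics/{f}.png")[80:480,120:520] for f in("h1","h2")]))
E
python3 nxt.py medium
```

```text
medium hit False gap 0.00977283209645177 0.009717052896390679
0.00958031541223508 17.3083
```

View pics/h12medium.png

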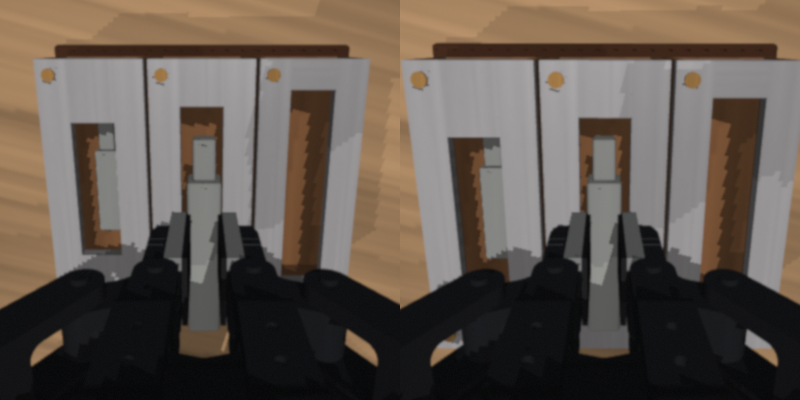

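The medium punch sits over the middle slot (tip at full-image (324,216), slot's far end at (324,199)), centred and level. I'll check it, drop it and pick the long one.

```bash
python3 - <<'E' && python3 nxt.py long
from job import *
import sys
check("medium",(324,216),(324,199),.058,75,82)
ok=drop("medium"); manip.reach((.54,.17,.24),o(SY)); shot("d2"); print(manip.read_time()); sys.exit(not ok)
E
python3 - <<'E'
import cv2,numpy as np
a=cv2.imread("pics/d2.png")[20:320,180:480]; b=cv2.imread("pics/h12long.png")[:,400:]
cv2.imwrite("pics/d2h.png",np.hstack([cv2.resize(a,(400,400)),b]))
E
```

```text
(324, 216) along 37.9 want 37.5 across -0.2
(324, 199) along 40.3 want 41.0 across -0.2
touch False 0.04566936130711861
19.1833
long hit False gap 0.009695526342369868 0.00974082375556334
0.009446960999698075 25.7083
```

View pics/d2h.png

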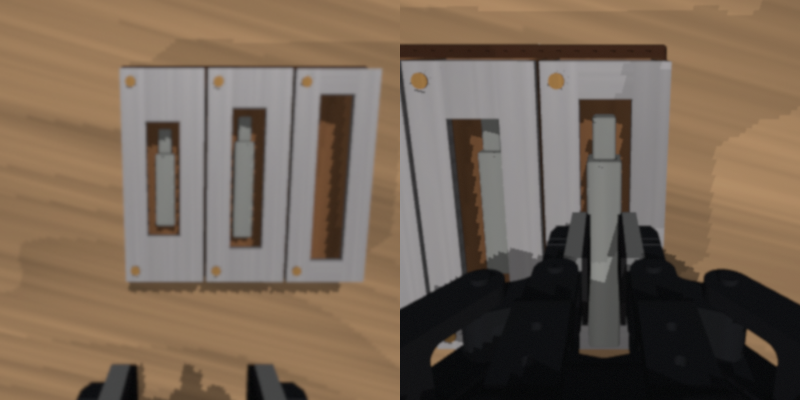

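The medium punch lies flat in its compartment. The long punch is over the long slot, with its tip at full-image (324,195) and the slot's far end at (324,179).

```bash
python3 - <<'E'
from job import *
check("long",(324,195),(324,179),.058,90,97)
ok=drop("long"); manip.reach((.50,.13,.26),o(SY)); shot("d3"); manip.hold(.3); s=manip.camera("scene")["color"]; t=manip.camera("top")["color"]
print(ok,manip.read_time(),np.round(manip.read_force(),1))
w=cv2.imread("pics/d3.png")
cv2.imwrite("pics/d3c.png",np.hstack([cv2.resize(w,(400,300)),cv2.resize(s,(400,300))]))
E
```

```text
(324, 195) along 45.0 want 45.0 across -0.1
(324, 179) along 47.9 want 48.5 across -0.1
touch False 0.04568664426649356
True 28.1333 [ 0.2  0.7 -0.4]
```

View pics/d3c.png

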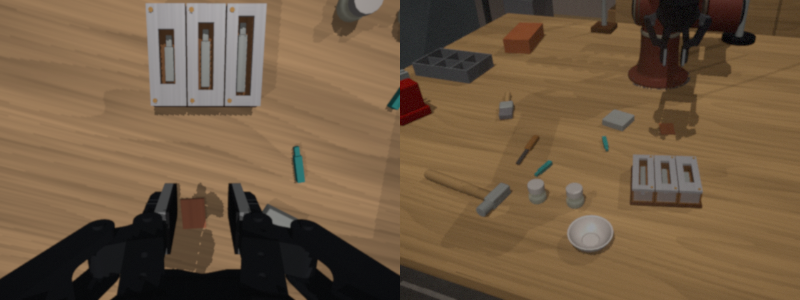

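All three punches lie in their own compartments, and the file and turquoise pieces have not moved. Handing in.

```bash
python3 -c "
from plant import manip
manip.sign_off(); print(manip.read_time())"
```

```text
the job is handed in; nothing more can be done
the job is handed in; nothing more can be done
```

All three punches are sorted: I dropped the short, medium and long punch, in that order, each level through its own slot. The job was handed in at about 28 s of the 72 s allowed.

- **Before each drop:** the held tip was within 0.4 mm of where it should be along the slot and 0.3 mm across it, and none touched its plate on the way down.
- **Last pictures:** each punch lies flat in its own compartment. The file and both turquoise look-alikes appear where they started, and the gripper is clear of everything.
- **Readings that disagreed:**
    - The finger gap read about 9.5 mm on the 12 mm bars, probably pad give; all three grips held.
    - Two-view slot heights came out at 42–45 mm from the wrist and 37–39 mm from the fixed cameras, against the stated 44 mm. I used 44 mm.
    - For the punches, the fixed cameras gave centres at 3.5–5 mm against the stated 6 mm. I computed no wrist two-view height for them. Their wrist positions on the 12 mm top plane agreed within 0.6 mm between the two views.

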